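# Hold the pump cover ready over the drain-pump housing

## Task

First swivel and tilt the work lamp's head so that it shines squarely at the middle of the pump housing's open top, and leave it aimed there. Then pick up the rectangular pump cover by its rib, carry it over the bottle caddy and hold it level, square and centred about 15 mm above the housing without ever touching the housing, ready for the seal to be slipped in. Finish still holding it there, with the bottles and other things on the table left undisturbed.

Things in the scene. Friction and masses are not known exactly. Their poses are not given: they have to be found in the camera images.
- lamp_head (a point): Lamp: black panel 24 x 130 x 90 mm high, white light face, in a steel yoke on a round foot (120 mm) fixed to the table. This point: the panel's middle, 150 mm above the table, where the vertical swivel axis and level tilt axis (its y) cross, so it stays put as the head turns. x: the way the light shines, out of the white face; z: up the panel to the handle.
- lamp_grip (a point): Middle of the lamp's handle: a round steel bar of 10 mm diameter, about 100 mm long between its end posts, parallel to the tilt axis, 85 mm from it (40 mm above the panel's top edge). Pinched from above across the bar, the head can be swivelled and tilted together; the bar can turn between the fingers.
- lamp_swivel (a joint): Swivel of the lamp about the vertical, rad, grows anticlockwise seen from above, range -1.6 to 1.6; at 0 the light shines along the foot's own direction, which differs between starts (roughly towards world -y). Stiff: 0.12 N m of friction, stays where it is left.
- lamp_tilt (a joint): Tilt of the lamp head, rad, 0 = light shines level, positive = shines downwards, range -0.6 to 0.8; it starts pointing somewhat upwards. Stiff: 0.13 N m of friction, stays where it is left.
- housing: Drain-pump housing: white block 110 mm (x) by 74 mm (y) with an open chamber 70 by 50 mm, rim 65 mm above the table, a short pipe stub at its +x end, fixed in a grey drip tray 170 by 130 mm with walls 22 mm high. Origin on the table under its middle.
- housing_rim (a point): Middle of the open top of the housing, level with the rim, 65 mm above the table. x along its long side, z up. The lamp is aimed at this point and the cover is held over it.
- cover: Pump cover, loose, 0.14 to 0.28 kg: white plate 110 (x) by 74 (y) by 12 mm with a gripping rib in its middle 50 mm long (x), 14 mm thick (y), top 49 mm above the underside. Origin: centre of the underside. Lies flat, rib up, on the -y side of the caddy; the round cap lies nearer or farther. Either way round fits.
- caddy: Grey open caddy, fixed, 300 mm (x) by 100 mm (y), 90 mm high, between the cover and the housing, holding three bottles that stand up to 190 mm above the table. Origin: centre of the underside.
- bottle_tall: White bottle in the caddy, 66 mm across, 180 mm tall. Origin: centre of its underside.
- bottle_jar: Wide pale jar in the caddy, 72 mm across, 130 mm tall. Origin: centre of its underside.
- bottle_small: Blue bottle in the caddy, 62 mm across, 160 mm tall. Origin: centre of its underside.
- round_cap: Bystander: round white cap, 68 mm across, 32 mm high with its knob. Origin: centre of its underside.
- dosing_cup: Bystander: small clear cup, 56 mm across, 50 mm high. Origin: centre of its underside.
- screwdriver: Bystander: screwdriver lying on the table beyond the housing.
- mug: Bystander: white mug, 80 mm across, 90 mm tall. Origin: centre of its underside.
There are look-alikes about, which are no part of the job. Leave any purple look-alike of the cover alone. Leave any pink look-alike of the housing alone.

How it is judged (in metres and radians):
On the way, in this order (a step that is already met when the one before it is completed fails the run):
1. the lamp is aimed at the middle of the housing's top (x of housing_rim in the frame of lamp_head above 0.05 m and y of housing_rim in the frame of lamp_head between -0.028 and 0.028 m and z of housing_rim in the frame of lamp_head between -0.028 and 0.028 m), for 0.2 s.
2. the cover is carried over the caddy (y of cover in the frame of caddy between -0.07 and 0.07 m and x of cover in the frame of caddy between -0.2 and 0.2 m and height (world z) of cover above 0.12 m and contact force between cover and the fingers above 0.5 N), for 0.04 s.
At the end, for the whole second after the job is handed in: Lamp axis passes within 28 mm (sideways, up or down) of the middle of the housing's top; cover held in the fingers, still, underside 5 to 27 mm above the rim, centred within 10 mm, long sides within 0.14 rad, level within 0.1 rad, touching neither housing nor caddy (all of step 1 and horizontal distance between cover and housing_rim below 0.01 m and z of cover in the frame of housing_rim between 0.005 and 0.027 m and angle between the x axis of cover and the x axis of housing_rim, either way round below 0.14 rad and angle between cover's own z axis and vertical below 0.1 rad and contact force between cover and the fingers above 1 N and contact force between cover and housing below 0.1 N and contact force between cover and caddy below 0.1 N and linear speed of cover below 0.02 m/s); the arm keeps its last pose, push and grip.
It fails at once if the cover touches the housing (over 0.5 N) (contact force between cover and housing above 0.5 N).
It fails at once if a bottle or bystander is moved by more than 30 mm or a bottle is tipped (distance of any of bottle_tall, bottle_jar, bottle_small, round_cap, dosing_cup, screwdriver, mug from where it was at the start of the episode above 0.03 m or angle between any of bottle_tall, bottle_jar, bottle_small's own z axis and vertical above 0.35 rad).
It also fails if it takes over 61 s, if anything falls off the work surface, if the arm or the gripper's body presses on something with over 40 N, if the wrist force passes 120 N, or if a joint passes its speed limit or range.

## Robot

A 6-joint arm with a two-finger parallel gripper is mounted at the origin on the work surface. World frame = base frame: x ahead of the robot, y to its left, z up, the work surface at z = 0. Lengths are in mm, angles in rad, forces in N, time in s.
With the tool pointing down it reaches from about 275 to 750 mm from the base axis. Payload 10.2 kg.
Tool frame: the origin (TCP) lies between the finger pads; the fingertips stand ahead of it and the grasp point (between the pads) is the TCP (manip.finger_overhang is the z of the fingertips in the tool frame, in mm); z points along the fingers, y is the line along which they close (so a half turn about z gives the same grasp; the last joint's range is limited). The gripper opens to 85 mm and grips with 20 to 120 N. Pads are 22 mm wide; open, the fingers measure 114 mm over their backs; the gripper's body (76 mm by 85 mm) begins 54 mm behind the grasp point. The pads swing forward as they close: fully open they stand 13 mm farther back than shut.
Start: joints at [-1.362, 0.313, 1.498, -0, 1.331, -0.223], TCP at [219.704, -476.824, 250.294] pointing down, gripper open.
Joint ranges: [-2.94, 2.94], [-0.97, 2.17], [0.19, 2.56], [-1.23, 4.37], [0.02, 3.11], [-2.88, 2.88]. Speed limits (rad/s): [2.39, 2.39, 3.01, 3.14, 3.14, 3.14].

## Interface

Orientations are given as a rotation vector (axis times angle).
In Python, from bench import manip gives the robot as it stands. The module is installed in compiled form; this text tells all that it offers.
- The arm moves only by the tool carry_out, never from a script. Its argument "increments" is a list of rows, each a list of 5 numbers: the closure, from -1 (fully open) to 1 (shut), then the shift along the tool's x, y, z in cm, then the turn about the tool's z in rad. In form: [[fingers, dx, dy, dz, spin], ...]. A call has 1 to 12 rows; each row shifts and turns the commanded pose from where the row before left it, along the tool's axes as they then stand; what a row does not reach is not made up. A row lasts 1/10 s, in which the tool goes at most 50 mm and 8.59 degrees, less where a joint would pass 70% of its speed; a pose out of reach is approached as far as the arm can. A call with a gripper value outside its range is refused whole. The fingers move at their own pace and stop on an object; the grip force is fixed at half the most. Time passes only in rows, so rows that do not move let the fingers close. It gives the time, the measured TCP pose, the force, the opening and the grip force at its end, in the units of the state.
- manip.get_state(): the state, without advancing time (a new reading comes with each control period).
- manip.capture(name): name is "side" or "top"; returns a dict with "image" (384x512x3 uint8, blue, green, red), "fovy" (degrees; the focal length in pixels is half the picture's height over the tangent of half this angle, whatever the lens; pixels are square), "cx", "cy" (the principal point, pixels), "k1" (the pictures are not rectified: a ray, as slopes to the right and down, at radius r is drawn at 1 + k1 r^2 times it, then the intrinsics apply), "origin" and "orientation" of the camera in the world. Camera axes: x right, y down, z forward; pixel columns grow to the right and rows downward; lengths in mm; the calibration is good to about 2 mm. A picture is of the moment at which its call begins. There is no depth.
- manip.finish_job(): hands the job in; it is judged then, once.
Trained networks look in a picture, given as the dict that the camera call returned (one of the last four; its "shot" number tells which), for a name from the list of things; names that differ only in an ending like _2 or _b are one class to them, and where a whole thing is asked for, a point or a joint stands for the part that bears it (a point fixed in the world has none). Each returns a list of dicts, best first, with "score" (0 to 1); they miss things now and then, are a little off and sometimes report something else, mostly with a low value. They report only what shows in the picture. A call takes as long as a camera call. They do not tell look-alikes from the thing itself.
- manip.regions_of(thing, picture): "pixels" (384x512 bool, what is visible of it) and "bbox" ([left, top, width, height] in pixels, round what is visible of it).
The state is a dict: "time_s": time; "qpos": joint angles; "joint_velocities": joint speeds; "tau": joint torques, N m; "tcp_pos": TCP position; "tool_rot": TCP orientation; "contact_force": force on the tool from outside, world axes, zero at the start; "wrist_torque": the same for the moment, N m; "finger_gap": finger opening in mm; "finger_force": force on a finger pad.
Only numpy, scipy, OpenCV 4.12 (cv2) and the standard library are available. Lean on these libraries where they do the work, as an engineer would, in place of code of your own. Each camera call takes 0.05 s, during which the arm holds its last target. There are 200 camera calls.

## Working session

There is one attempt and no reset: what is moved stays moved. The work goes in short steps, Python scripts to look and compute and a tool call to move; the robot and the scene stay as the last step left them, time stands still between calls to the robot, and variables do not carry over. Pictures are saved under pics/ and viewed, at most 10 in all, crops included, and the job is handed in when it is done.

Besides the shell and the picture viewer there is one more tool, called after "Call:" by a JSON object that holds its "op" and its "data", one argument or row to a line. carry_out: Moves the arm, as the interface text tells. Its arguments: {"type":"object","properties":{"increments":{"type":"array"}},"required":["increments"]}

```bash
mkdir -p pics
cat > h.py <<'E'
import numpy as np, cv2
from scipy.spatial.transform import Rotation as R
from bench import manip
def cam(p):
    f=192/np.tan(np.radians(p['fovy'])/2)
    o=np.array(p['orientation'],float)
    M=R.from_rotvec(o).as_matrix() if o.size==3 else o.reshape(3,3)
    return f,M,np.array(p['origin'],float)
def ray(p,u,v):
    f,M,o=cam(p); d=np.array([(u-p['cx'])/f,(v-p['cy'])/f]); x=d.copy()
    for _ in range(20): x=d/(1+p['k1']*(x@x))
    r=M@np.array([x[0],x[1],1]); return o,r/np.linalg.norm(r)
def atz(p,u,v,z):
    o,r=ray(p,u,v); return o+r*(z-o[2])/r[2]
def proj(p,X):
    f,M,o=cam(p); c=M.T@(np.array(X,float)-o); s=c[:2]/c[2]; s=s*(1+p['k1']*(s@s))
    return s*f+[p['cx'],p['cy']]
def tri(p,a,q,b):
    o1,r1=ray(p,*a);o2,r2=ray(q,*b)
    t=np.linalg.lstsq(np.c_[r1,-r2],o2-o1,rcond=None)[0]
    A=o1+t[0]*r1;B=o2+t[1]*r2; return (A+B)/2,np.linalg.norm(A-B)
E
python3 - <<'E'
from h import *
print(manip.get_state(), manip.finger_overhang)
for n in('top','side'):
    p=manip.capture(n); cv2.imwrite(f'pics/{n}1.png',p['image'])
    print(n,{k:v for k,v in p.items() if k!='image'})
    for t in ['lamp_head','lamp_grip','housing','cover','caddy','bottle_tall','round_cap','dosing_cup','mug','screwdriver']:
        for d in manip.regions_of(t,p)[:3]:
            ys,xs=np.nonzero(d['pixels']); print(t,round(d['score'],2),d['bbox'],xs.mean().round(1),ys.mean().round(1))
E
```

```text
{'time_s': 0.0, 'qpos': array([-1.36238656e+00,  3.13440123e-01,  1.49847092e+00, -9.91364392e-06,
        1.33103347e+00, -2.23426245e-01]), 'joint_velocities': array([ 1.57218329e-03, -7.77776578e-04,  1.99610872e-04,  7.58897291e-05,
       -3.79264335e-04, -3.25245391e-05]), 'tau': array([ 4.25791077e-04, -4.12262070e+01, -2.59743011e+01, -1.02904498e-04,
        4.16356634e-03, -2.61837221e-05]), 'tcp_pos': array([ 219.65341346, -476.5615368 ,  249.72739026]), 'tool_rot': array([-3.06732398e+00, -6.72782010e-01, -8.19300551e-07]), 'contact_force': array([-0.43287514,  0.80127922, -0.28936147]), 'wrist_torque': array([-0.04462516,  0.00447322,  0.06803933]), 'finger_force': 0.0, 'finger_gap': 85.23797236765307} 19.0
top {'fovy': 51.897766460075324, 'cx': 253.54402106134893, 'cy': 188.26516835471267, 'k1': -0.07517339168513398, 'origin': array([ 278.17357994,  -48.74739262, 1507.52261658]), 'orientation': array([-2.14190375,  2.15600397, -0.18498331]), 'shot': 1}
lamp_head 0.9 [115.4, 156.3, 43.0, 42.1] 137.3 175.3
lamp_grip 0.72 [115.9, 155.3, 40.1, 41.4] 137.4 175.4
lamp_grip 0.
[... 1115 characters left out ...]
40.4] 255.2 198.0
housing 0.55 [173.3, 136.0, 35.0, 35.2] 190.5 151.7
cover 0.81 [282.7, 290.4, 45.3, 26.8] 306.2 301.9
cover 0.68 [185.1, 350.3, 54.5, 32.3] 211.8 369.3
caddy 0.68 [210.0, 213.0, 114.0, 64.1] 267.9 249.3
bottle_tall 0.94 [220.4, 214.4, 23.7, 40.9] 230.8 235.9
bottle_tall 0.48 [254.9, 212.8, 26.4, 36.0] 267.0 231.6
round_cap 0.57 [240.6, 308.5, 21.7, 17.6] 250.9 315.2
round_cap 0.35 [224.0, 178.8, 64.1, 37.3] 255.0 198.3
dosing_cup 0.76 [206.7, 166.9, 13.8, 21.1] 215.3 176.9
mug 0.84 [295.4, 123.5, 24.0, 34.5] 305.7 141.1
mug 0.6 [229.7, 78.8, 45.4, 50.8] 252.2 105.2
screwdriver 0.7 [205.2, 166.8, 15.8, 21.5] 215.4 176.6
screwdriver 0.66 [322.6, 171.2, 10.7, 48.3] 330.4 200.3
```

Run:
```python
import cv2
a=cv2.imread('pics/top1.png')[110:300,100:390]; cv2.imwrite('pics/t1c.png',cv2.resize(a,None,fx=2.7,fy=2.7,interpolation=2))
a=cv2.imread('pics/side1.png')[60:384,160:400]; cv2.imwrite('pics/s1c.png',cv2.resize(a,None,fx=1.85,fy=1.85,interpolation=2))
```

```text
(no output)
```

View pics/t1c.png

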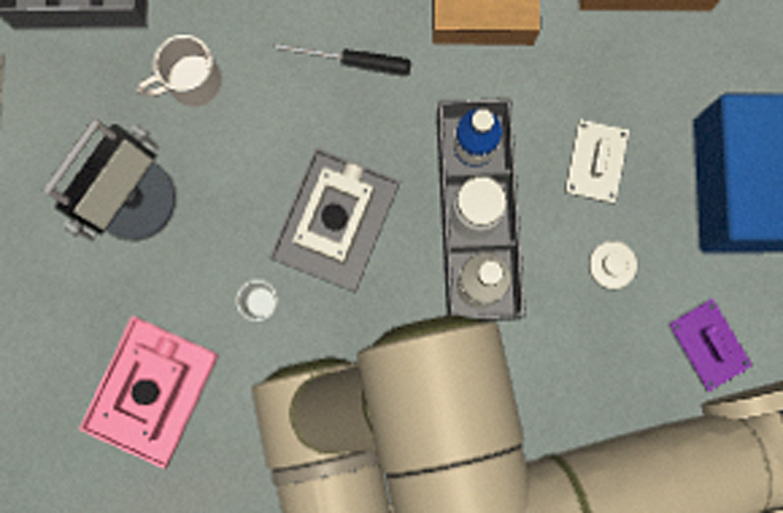

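View pics/s1c.png

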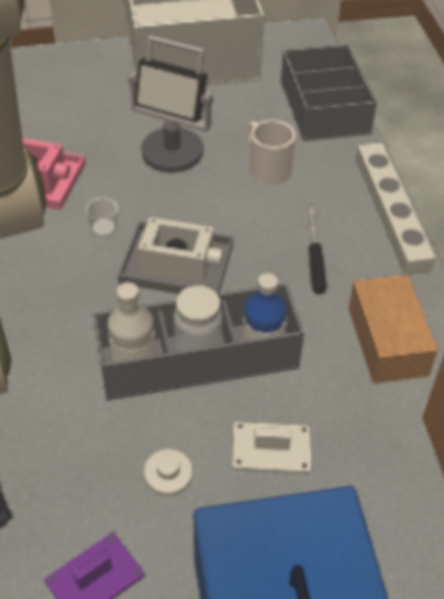

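```bash
cat >> h.py <<'E'
def warp(p,z,c,half,res=1.0):
    n=int(2*half/res); g=(np.arange(n)-n/2)*res
    m=np.array([[proj(p,[c[0]+a,c[1]+b,z]) for a in g] for b in -g],np.float32)
    return cv2.remap(p['image'],m[...,0],m[...,1],cv2.INTER_CUBIC)  # col=x,row=-y
def whiterect(p,z,c,half,thr,minus=None):
    w=warp(p,z,c,half); g=w.min(2).astype(float)
    m=(g>thr).astype(np.uint8)
    m=cv2.morphologyEx(m,cv2.MORPH_OPEN,np.ones((7,7)))
    cs,_=cv2.findContours(m,cv2.RETR_EXTERNAL,cv2.CHAIN_APPROX_NONE)
    k=max(cs,key=cv2.contourArea); (u,v),(a,b),t=cv2.minAreaRect(k)
    bx=cv2.boxPoints(((u,v),(a,b),t))
    e=[bx[1]-bx[0],bx[2]-bx[1]]; l=max(e,key=np.linalg.norm)
    return w,np.array([c[0]+u-half,c[1]-(v-half)]),sorted((a,b)),np.arctan2(-l[1],l[0])
E
python3 - <<'E'
from h import *
P=manip.capture('top');S=manip.capture('side')
print('handle ends',tri(P,(137,155.2),S,(269.7,90.3)),tri(P,(117.8,180.4),S,(241,81.6)))
# foot side crop ellipse approx
for u,v in [(172,150)]: print('foot',atz(S,160+u/1.85,60+v/1.85,12))
for u,v in [(176,195),(135,240)]: print('footedge top',atz(P,100+u/2.7,110+v/2.7,12))
ims=[]
for nm,p in(('top',P),('side',S)):
    h0=atz(P,223.5,188.5,65); c0=atz(P,321,169.5,12)
    for z,c in((65,h0),(12,c0)):
        for thr in (150,175):
            w,ctr,sz,ang=whiterect(p,z,c,90,thr); print(nm,z,thr,ctr.round(1),np.round(sz,1),ang.round(3))
        ims.append(cv2.resize(w,(360,300)))
cv2.imwrite('pics/w.png',cv2.resize(np.vstack([np.hstack(ims[:2]),np.hstack(ims[2:])]),(720,600)))
E
```

```text
handle ends (array([592.24655395, 317.35150778, 222.73644362]), np.float64(0.10724957262443721)) (array([505.90644815, 376.81670244, 226.92558668]), np.float64(0.5088093204711103))
foot [532.92537291 320.92223678  12.        ]
footedge top [536.247723   263.98551133  12.        ]
footedge top [471.91040711 320.61441035  12.        ]
top 65 150 [511.1  35.5] [ 76.2 131.1] -0.385
top 65 175 [510.8  35.2] [ 74.  128.8] -0.388
top 12 150 [ 585.5 -338. ] [ 76.1 112. ] -0.221
top 12 175 [ 584.6 -338. ] [ 73.5 109.1] -0.207
side 65 150 [501.2  40.8] [ 73.7 108.1] -0.381
side 65 175 [557.9  -5.1] [ 9. 11.] -0.0
side 12 150 [ 585.6 -337.1] [ 73.8 110.5] -0.216Traceback (most recent call last):
  File "<stdin>", line 12, in <module>
  File "h.py", line 31, in whiterect
    k=max(cs,key=cv2.contourArea); (u,v),(a,b),t=cv2.minAreaRect(k)
ValueError: max() iterable argument is empty
```

Run:
```python
from h import *
P=manip.capture('top');S=manip.capture('side')
a=[cv2.resize(warp(p,z,(533,321),110,1.),(390,290) if 0 else (299,299),interpolation=2) for z in(12,225) for p in(P,S)]
for i in a:
    for k in range(0,299,54): pass
b=np.vstack([np.hstack(a[:2]),np.hstack(a[2:])])
cv2.imwrite('pics/lw.png',b)
```

```text
(no output)
```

View pics/lw.png

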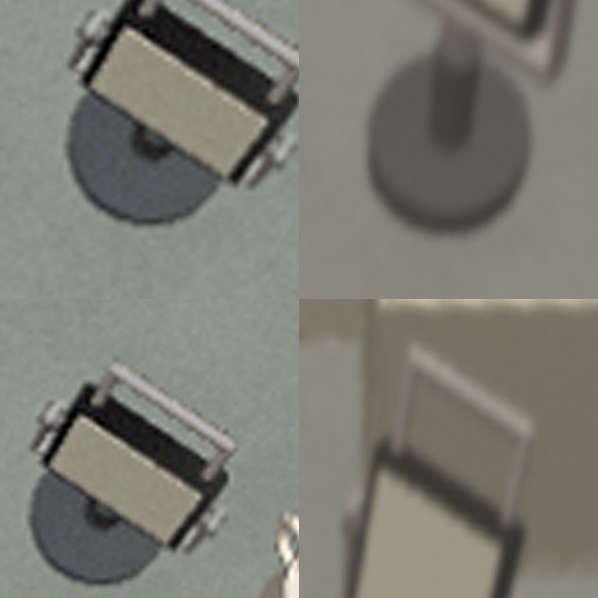

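Call:
{"op": "carry_out", "data": {
  "increments": [
    [-1,1,-1,-2,0],
    [-1,3,-2.9,-3,0],
    [-1,3.2,-3.05,-3,0],
    [-1,3.2,-3.05,0,0],
    [-1,3.2,-3.05,0,0],
    [-1,3.2,-3.05,0,0],
    [-1,3.2,-3.05,0,0],
    [-1,3.2,-3.05,0,0],
    [-1,3.2,-3.05,0,0],
    [-1,3.2,-3.05,0,0],
    [-1,3.2,-3.05,0,0],
    [-1,3.2,-3.05,0,0]
  ]
}}

```text
time_s: 2.5
tcp_pos: [401.5, -15.6, 327.8]
tool_rot: [3.068, 0.673, 0.001]
contact_force: [0.3, -1.8, -1.2]
finger_gap: 85.7
finger_force: 0.0
```

Call:
{"op": "carry_out", "data": {
  "increments": [
    [-1,3.2,-3.05,0,0],
    [-1,3.2,-3.05,0,0],
    [-1,3.2,-3.05,0,0],
    [-1,3.2,-3.05,0,-0.1],
    [-1,0,0,0,-0.14],
    [-1,0,0,0,-0.14],
    [-1,0,0,0,-0.14],
    [-1,0,0,0,-0.14],
    [-1,0,0,0,-0.14],
    [-1,0,0,0,-0.14],
    [-1,0,0,0,-0.14],
    [-1,0,0,0,-0.14]
  ]
}}

```text
time_s: 3.7
tcp_pos: [466.4, 146.9, 327.6]
tool_rot: [2.123, 2.316, -0.0]
contact_force: [0.7, 1.3, 0.8]
finger_gap: 85.2
finger_force: 0.0
```

Call:
{"op": "carry_out", "data": {
  "increments": [
    [-1,0,0,0,-0.14],
    [-1,0,0,0,-0.14],
    [-1,0,0,0,-0.14],
    [-1,0,0,0,-0.14],
    [-1,0,0,0,-0.14],
    [-1,0,0,0,-0.14],
    [-1,0,0,0,-0.05],
    [-1,0,0,0,0],
    [-1,0,0,0,0],
    [-1,0,0,0,0]
  ]
}}

```text
time_s: 4.7
tcp_pos: [466.4, 146.9, 327.6]
tool_rot: [0.93, 3.001, -0.0]
contact_force: [-0.1, 0.7, 0.3]
finger_gap: 85.4
finger_force: 0.0
```

Call:
{"op": "carry_out", "data": {
  "increments": [
    [-1,0.7,3.4,0,0],
    [-1,0.7,3.4,0,0],
    [-1,0.7,3.4,0,0],
    [-1,0.7,3.4,0,0],
    [-1,0.7,3.4,0,0],
    [-1,0.7,3.4,0,0],
    [-1,0.35,1,0,0],
    [-1,0,0,2,0],
    [-1,0,0,2,0],
    [-1,0,0,1,0],
    [-1,0,0,0,0]
  ]
}}

```text
time_s: 5.8
tcp_pos: [549.4, 349.1, 276.3]
tool_rot: [-0.928, -2.999, 0.003]
contact_force: [-0.6, -0.8, -0.0]
finger_gap: 85.5
finger_force: 0.0
```

Run:
```python
from h import *
P=manip.capture('top');S=manip.capture('side')
print(manip.get_state()['tcp_pos'])
a=P['image'][120:220,90:190]; b=S['image'][40:140,200:300]
cv2.imwrite('pics/g1.png',cv2.resize(np.hstack([a,b]),None,fx=4,fy=4,interpolation=2))
```

```text
[549.90205617 349.27440413 278.48645281]
```

View pics/g1.png

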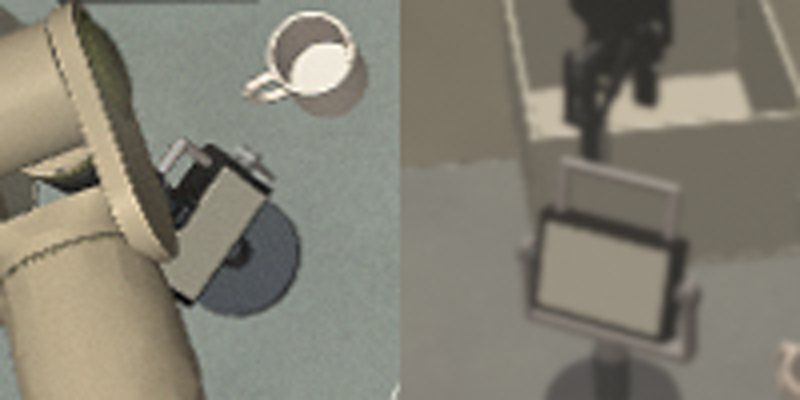

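Call:
{"op": "carry_out", "data": {
  "increments": [
    [-1,0,0,2,0],
    [-1,0,0,2,0],
    [-1,0,0,0.8,0],
    [-1,0,0,0,0],
    [0,0,0,0,0],
    [0.5,0,0,0,0],
    [1,0,0,0,0],
    [1,0,0,0,0],
    [1,0,0,0,0],
    [1,0,0,0,0],
    [1,0,0,0,0],
    [1,0,0,0,0]
  ]
}}

```text
time_s: 7.1
tcp_pos: [549.8, 349.3, 229.9]
tool_rot: [0.928, 3.001, 0.001]
contact_force: [0.8, 0.4, 1.6]
finger_gap: 8.0
finger_force: 58.5
```

Run:
```python
from h import *
s=manip.get_state(); print(s['time_s'],s['tcp_pos'],s['contact_force'],s['wrist_torque'],s['finger_gap'],s['finger_force'])
def plan(h0,t0,h1,t1,p0,yaw0,N,head):
    def H(h,t): return head+85*np.array([np.sin(t)*np.cos(h),np.sin(t)*np.sin(h),np.cos(t)])
    p=np.array(p0); y=yaw0
    for k in range(1,N+1):
        s=k/N; q=H(h0+(h1-h0)*s,t0+(t1-t0)*s); d=q-p
        c,sn=np.cos(y),np.sin(y)
        print([1]+[round(float(v)/10,2) for v in (d[0]*c+d[1]*sn, d[0]*sn-d[1]*c,-d[2])]+[round(-(h1-h0)/N,3)])
        p=q; y+=(h1-h0)/N
    print(p)
plan(-2.171,-.366,-1.681,.289,s['tcp_pos'],2.54,14,np.array([532.7,324.4,150]))
```

```text
7.1 [549.79702736 349.33272012 229.86127462] [0.84823794 0.44523037 1.59161757] [ 0.04750844 -0.0743638   0.15768018] 7.961722512415236 58.46957623958588
[1, 0.1, -0.36, -0.08, -0.035]
[1, 0.08, -0.38, -0.12, -0.035]
[1, 0.07, -0.39, -0.1, -0.035]
[1, 0.05, -0.39, -0.08, -0.035]
[1, 0.04, -0.39, -0.06, -0.035]
[1, 0.02, -0.4, -0.04, -0.035]
[1, 0.01, -0.4, -0.02, -0.035]
[1, -0.0, -0.4, -0.01, -0.035]
[1, -0.02, -0.4, 0.01, -0.035]
[1, -0.03, -0.4, 0.03, -0.035]
[1, -0.04, -0.39, 0.05, -0.035]
[1, -0.06, -0.39, 0.07, -0.035]
[1, -0.07, -0.39, 0.09, -0.035]
[1, -0.09, -0.38, 0.1, -0.035]
[530.03577416 300.32247623 231.47499463]
```

Call:
{"op": "carry_out", "data": {
  "increments": [
    [1,0.1,-0.36,-0.08,-0.035],
    [1,0.08,-0.38,-0.12,-0.035],
    [1,0.07,-0.39,-0.1,-0.035],
    [1,0.05,-0.39,-0.08,-0.035],
    [1,0.04,-0.39,-0.06,-0.035],
    [1,0.02,-0.4,-0.04,-0.035],
    [1,0.01,-0.4,-0.02,-0.035],
    [1,0,-0.4,-0.01,-0.035]
  ]
}}

```text
time_s: 7.9
tcp_pos: [533.7, 323.9, 235.7]
tool_rot: [0.498, 3.097, 0.005]
contact_force: [8.5, 2.3, 1.6]
finger_gap: 8.2
finger_force: 58.6
```

Call:
{"op": "carry_out", "data": {
  "increments": [
    [1,-0.02,-0.4,0.01,-0.035],
    [1,-0.03,-0.4,0.03,-0.035],
    [1,-0.04,-0.39,0.05,-0.035],
    [1,-0.06,-0.39,0.07,-0.035],
    [1,-0.07,-0.39,0.09,-0.035],
    [1,-0.09,-0.38,0.1,-0.035],
    [1,0,0,0,0],
    [1,0,0,0,0]
  ]
}}

```text
time_s: 8.7
tcp_pos: [531.4, 300.0, 232.6]
tool_rot: [0.174, 3.132, 0.002]
contact_force: [6.4, -1.7, 5.0]
finger_gap: 8.2
finger_force: 58.7
```

Run:
```python
from h import *
s=manip.get_state(); print(s['time_s'],s['tcp_pos'],s['tool_rot'],s['contact_force'],s['wrist_torque'],s['finger_gap'],s['finger_force'])
S=manip.capture('side'); P=manip.capture('top')
a=P['image'][120:220,90:190]; b=S['image'][40:140,200:300]
cv2.imwrite('pics/g2.png',cv2.resize(np.hstack([a,b]),None,fx=4,fy=4,interpolation=2))
```

```text
8.7 [531.4153913  299.9573102  232.57001752] [1.73734230e-01 3.13166635e+00 2.20470592e-03] [ 6.419951   -1.73150008  4.96261053] [ 0.11279954 -0.87550355 -0.22417458] 8.173069058306965 58.70681583881378
```

View pics/g2.png

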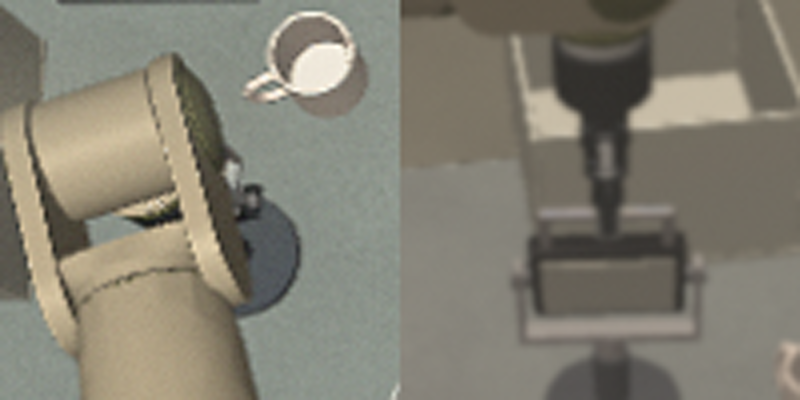

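Call:
{"op": "carry_out", "data": {
  "increments": [
    [0.6,0,0,0,0],
    [0,0,0,0,0],
    [-0.5,0,0,0,0],
    [-1,0,0,0,0],
    [-1,0,0,0,0],
    [-1,0,0,-1,0],
    [-1,0,0,-2,0],
    [-1,0,0,-3,0],
    [-1,0,0,-3,0],
    [-1,0,-3,-1,0],
    [-1,0,-4,0,0],
    [-1,0,-4,0,0]
  ]
}}

```text
time_s: 10.0
tcp_pos: [517.5, 189.8, 332.2]
tool_rot: [0.171, 3.136, 0.0]
contact_force: [1.5, 0.1, -0.4]
finger_gap: 85.3
finger_force: 0.0
```

Call:
{"op": "carry_out", "data": {
  "increments": [
    [-1,0,-4.5,0,0.1],
    [-1,0,-4,0,0.12],
    [-1,0,-4,0,0.12],
    [-1,0,-4,0,0.12],
    [-1,0,-3,0,0.1],
    [-1,0,0,0,0]
  ]
}}

```text
time_s: 10.6
tcp_pos: [457.0, 5.7, 332.3]
tool_rot: [1.041, 2.963, -0.001]
contact_force: [-0.3, 0.6, 0.4]
finger_gap: 85.4
finger_force: 0.0
```

Run:
```python
from h import *
s=manip.get_state(); print(s['time_s'],s['tcp_pos'],s['tool_rot'],s['contact_force'])
S=manip.capture('side'); P=manip.capture('top')
c=(533,310)
a=[cv2.resize(warp(p,z,c,90,.6),(290,290)) for z,p in((232,P),(232,S),(16,P))]
b=cv2.resize(P['image'][135:235,90:190],(290,290),interpolation=2)
cv2.imwrite('pics/g3.png',np.vstack([np.hstack(a[:2]),np.hstack([a[2],b])]))
```

```text
10.6 [456.9926025    5.69723528 332.27452095] [ 1.04079173e+00  2.96275454e+00 -7.05464001e-04] [-0.26252866  0.55964355  0.38209458]
```

View pics/g3.png

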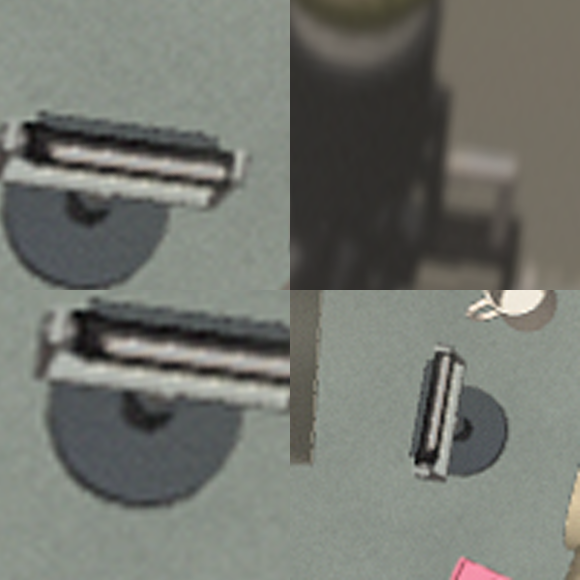

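Call:
{"op": "carry_out", "data": {
  "increments": [
    [-1,-2,-1.2,0,0],
    [-1,-3.6,-2.15,0,0],
    [-1,-3.6,-2.15,0,0],
    [-1,-3.6,-2.15,0,0],
    [-1,-3.6,-2.15,0,0],
    [-1,-3.6,-2.15,0,0],
    [-1,-3.6,-2.15,0,0],
    [-1,-3.6,-2.15,0,0],
    [-1,-3,-1.8,0,-0.1],
    [-1,-1.2,-0.8,0,-0.12],
    [-1,0,0,0,-0.12],
    [-1,0,0,0,-0.12]
  ]
}}

```text
time_s: 11.9
tcp_pos: [589.7, -333.8, 330.4]
tool_rot: [-0.318, -3.125, -0.001]
contact_force: [0.3, 0.1, 0.3]
finger_gap: 85.4
finger_force: 0.0
```

Call:
{"op": "carry_out", "data": {
  "increments": [
    [-1,0,0,4,0],
    [-1,0,0,4,0],
    [-1,0,0,4,0],
    [-1,0,0,4,0],
    [-1,0,0,4,0],
    [-1,0,0,2,0],
    [-1,0,0,0,0]
  ]
}}

```text
time_s: 12.6
tcp_pos: [588.4, -332.4, 107.6]
tool_rot: [-0.325, -3.12, -0.006]
contact_force: [-0.3, 0.2, 0.8]
finger_gap: 85.5
finger_force: 0.0
```

Run:
```python
from h import *
s=manip.get_state(); p=s['tcp_pos']; r=s['tool_rot']; y=2*np.arctan2(r[1],r[0])
M=R.from_rotvec(r).as_matrix(); print(s['time_s'],p,M[:,2],np.arctan2(M[1,0],M[0,0]))
print('tool-frame shift cm',M.T@(np.array([585.4,-337.6,37])-p)/10)
S=manip.capture('side'); P=manip.capture('top')
for q in(S,P):
  try:
    w,c,sz,an=whiterect(q,12,(585,-338),90,150); print(c,sz,an)
  except Exception as e: print(e)
# lamp bits from side, + cover
a=cv2.resize(S['image'][60:140,210:310],(400,320),interpolation=2);b=cv2.resize(S['image'][250:330,250:350],(400,320),interpolation=2)
cv2.imwrite('pics/g4.png',np.hstack([a,b]))
```

```text
12.6 [ 588.39858953 -332.44112797  107.57717623] [-0.00474107  0.00415504 -0.99998013] 2.934066838392646
tool-frame shift cm [ 0.14834363 -0.58840266  7.0568555 ]
[ 585.5708313  -337.10990906] [73.41172790527344, 110.2100601196289] -0.21293832
[ 648.06152344 -303.8923111 ] [21.830110549926758, 26.791501998901367] -0.5191461
```

View pics/g4.png

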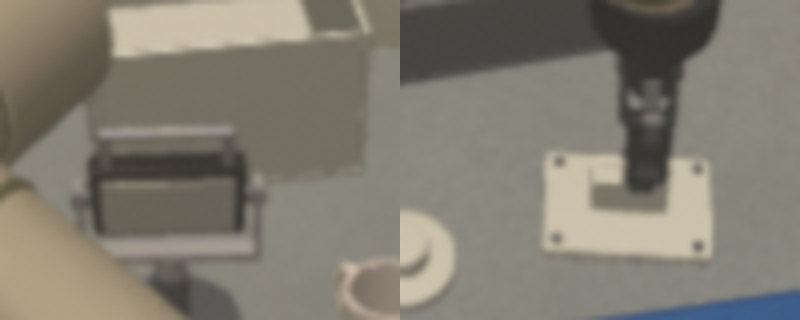

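Call:
{"op": "carry_out", "data": {
  "increments": [
    [-1,0.15,-0.59,1,0],
    [-1,0,0,2,0],
    [-1,0,0,2,0],
    [-1,0,0,2,0],
    [-1,0,0,0,0],
    [0,0,0,0,0],
    [0.3,0,0,0,0],
    [1,0,0,0,0],
    [1,0,0,0,0],
    [1,0,0,0,0],
    [1,0,0,0,0],
    [1,0,0,0,0]
  ]
}}

```text
time_s: 13.9
tcp_pos: [586.1, -340.0, 41.9]
tool_rot: [0.329, 3.123, -0.001]
contact_force: [-1.5, 0.4, 5.1]
finger_gap: 13.0
finger_force: 60.0
```

Run:
```python
from h import *
s=manip.get_state(); r=s['tool_rot']; M=R.from_rotvec(r).as_matrix()
print(s['time_s'],s['tcp_pos'],M[:,2],np.arctan2(M[1,0],M[0,0]),s['contact_force'],s['finger_gap'],s['finger_force'])
S=manip.capture('side')
w,c,sz,an=whiterect(S,12,(585,-338),90,150); print(c,sz,an)
```

```text
13.9 [ 586.1465821  -339.96069993   41.86009294] [ 8.40347808e-04 -5.85955653e-04 -9.99999475e-01] 2.9318445865471103 [-1.45126523  0.42125817  5.05615768] 13.024926728277762 59.958107471466064
[ 585.07310486 -340.36372375] [71.71624755859375, 110.08103942871094] -0.21406066
```

Call:
{"op": "carry_out", "data": {
  "increments": [
    [1,0,0,-0.5,0],
    [1,0,0,-1,0],
    [1,0,0,-2,0],
    [1,0,0,-3,0],
    [1,0,0,-3,0],
    [1,0,0,-3,0],
    [1,0,0,-3,0],
    [1,0,0,-3,0],
    [1,0,0,-3,0],
    [1,0,0,-2.5,0],
    [1,0,0,-1,0],
    [1,0,0,0,0]
  ]
}}

```text
time_s: 15.15
tcp_pos: [586.0, -339.9, 292.3]
tool_rot: [0.329, 3.123, -0.002]
contact_force: [-0.8, 0.7, -2.8]
finger_gap: 13.2
finger_force: 59.0
```

Call:
{"op": "carry_out", "data": {
  "increments": [
    [1,0.4,0.9,0,0],
    [1,0.8,1.8,0,0],
    [1,1.2,2.6,0,0],
    [1,1.4,3.0,0,0],
    [1,1.4,3.0,0,0],
    [1,1.4,3.0,0,0],
    [1,1.4,3.0,0,0],
    [1,1.4,3.0,0,0],
    [1,1.4,3.0,0,0],
    [1,1.4,3.0,0,0],
    [1,1.4,3.0,0,0],
    [1,1.2,2.6,0,0]
  ]
}}

```text
time_s: 16.35
tcp_pos: [506.4, 4.6, 289.5]
tool_rot: [-0.328, -3.122, -0.001]
contact_force: [0.6, -0.2, -2.0]
finger_gap: 13.1
finger_force: 58.9
```

Call:
{"op": "carry_out", "data": {
  "increments": [
    [1,0.8,1.6,0,0.03],
    [1,0.5,0.9,0,0.05],
    [1,0,0,0,0.05],
    [1,0,0,0,0.04],
    [1,0,0,0,0],
    [1,0,0,0,0]
  ]
}}

```text
time_s: 16.95
tcp_pos: [500.0, 30.2, 290.2]
tool_rot: [-0.591, -3.084, 0.0]
contact_force: [-0.6, 0.3, -1.7]
finger_gap: 13.1
finger_force: 58.9
```

```bash
cat > m.py <<'E'
from h import *
import sys
s=manip.get_state(); r=s['tool_rot']; M=R.from_rotvec(r).as_matrix(); t=s['tcp_pos']
print(s['time_s'],t,M[:,2].round(4),np.arctan2(M[1,0],M[0,0]),s['contact_force'].round(1),s['finger_gap'],s['finger_force'])
S=manip.capture('side');P=manip.capture('top')
zt=t[2]-29.9
w,c,sz,an=whiterect(S,zt,t[:2],75,140); print('side cover top',c-t[:2],sz,an)
g=cv2.resize(w,(300,300)); 
b=cv2.resize(S['image'][120:245,190:310],(480,500),interpolation=2)
cv2.imwrite(sys.argv[1],np.hstack([cv2.resize(w,(300,500)),b]))
E
python3 m.py pics/c1.png
```

```text
16.95 [499.9800949   30.23808259 290.16295139] [-1.8e-03  3.0e-04 -1.0e+00] 2.762763162346484 [-0.6  0.3 -1.7] 13.133043582719417 58.863893151283264
side cover top [-2.71917725 -0.41780853] [74.55521392822266, 110.83796691894531] -0.35877073
```

View pics/c1.png

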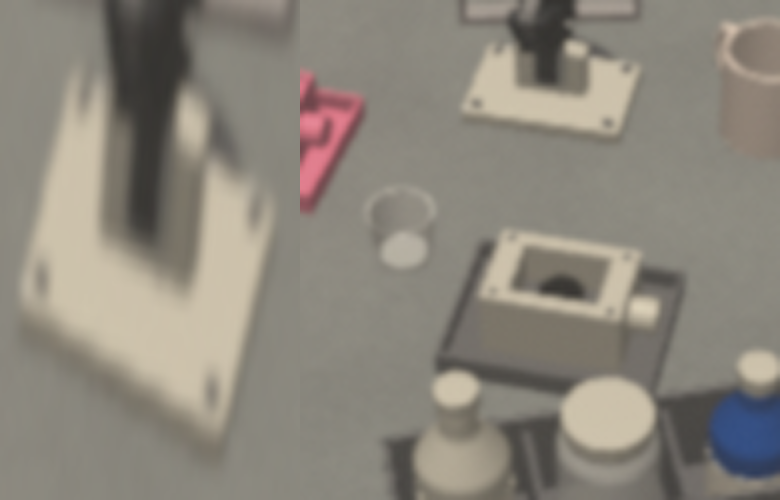

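Call:
{"op": "carry_out", "data": {
  "increments": [
    [1,0.1,0.5,1,0],
    [1,0,0.5,2,0],
    [1,0,0,2.5,0],
    [1,0,0,2.5,0],
    [1,0,0,2,0],
    [1,0,0,1.5,0],
    [1,0,0,1,0],
    [1,0,0,0.5,0],
    [1,0,0,0,0],
    [1,0,0,0,0]
  ]
}}

```text
time_s: 18.05
tcp_pos: [503.4, 39.9, 161.7]
tool_rot: [0.593, 3.084, 0.0]
contact_force: [-0.4, 0.2, -2.1]
finger_gap: 13.1
finger_force: 58.9
```

```bash
python3 m.py pics/c2.png
```

```text
18.05 [503.43827449  39.89369141 161.71317465] [ 1.1e-03 -1.0e-04 -1.0e+00] 2.761861241706977 [-0.4  0.2 -2.1] 13.074775765605597 58.939109444618225
side cover top [-2.1063385   0.00226593] [76.4828872680664, 111.46186828613281] -0.3430239
```

View pics/c2.png

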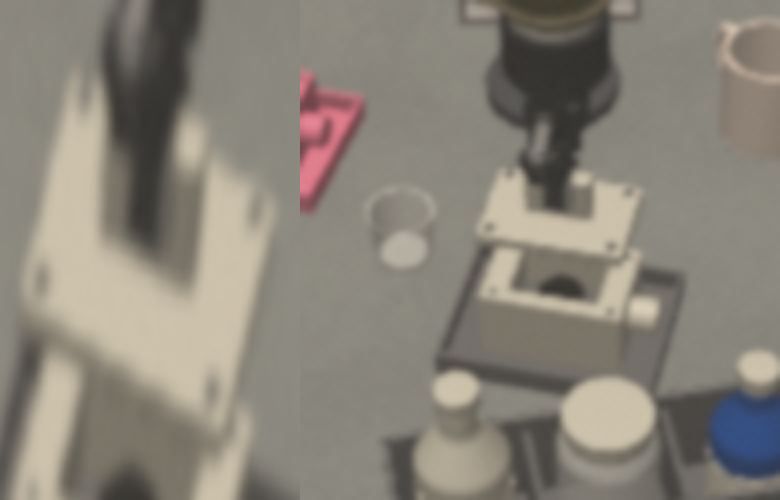

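Call:
{"op": "carry_out", "data": {
  "increments": [
    [1,0,0,0.5,0],
    [1,0,0,1,0],
    [1,0,0,1,0],
    [1,0,0,0.8,0],
    [1,0,0,0.4,0],
    [1,0,0,0.2,0],
    [1,0,0,0,0],
    [1,0,0,0,0],
    [1,0,0,0,0]
  ]
}}

```text
time_s: 19.05
tcp_pos: [503.3, 39.9, 122.5]
tool_rot: [0.593, 3.085, 0.0]
contact_force: [0.7, 0.2, -2.3]
finger_gap: 13.1
finger_force: 58.9
```

```bash
python3 m.py pics/c3.png
```

```text
19.05 [503.27873793  39.87193766 122.46868256] [ 6.e-04 -1.e-04 -1.e+00] 2.7617826117878876 [ 0.7  0.2 -2.3] 13.112528811657816 58.93845498561859
side cover top [-1.25363159 -0.06604767] [76.32579803466797, 111.65372467041016] -0.33324438
```

View pics/c3.png

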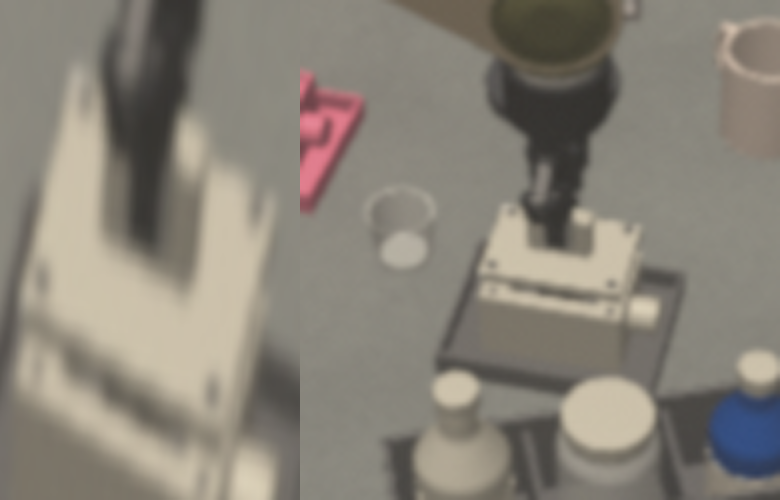

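```bash
python3 -c "
from bench import manip
print(manip.finish_job())"
```

```text
the job is handed in; nothing more can be done
None
```

The job is handed in, with no verdict returned: by my measurements the lamp aims within about 10 mm of the middle of the housing's top, and the cover is gripped level and centred to about 2 mm, its underside about 15 mm above the rim, with no sign of contact with the housing and no other object seen to move.

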